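Lock the round bottle nest into the capper's bayonet socket

ROBOT

A 7-joint arm with a two-finger parallel gripper is mounted at the origin on the work surface. World frame = base frame: x ahead of the robot, y to its left, z up, the work surface at z = 0. Lengths are in m, angles in rad, forces in N, time in s.
With the tool pointing down it reaches from about 0.4 to 0.875 m from the base axis. Payload 6.5 kg.
Tool frame: the origin (TCP) lies between the finger pads; the fingertips stand 14 mm ahead of it and the grasp point (between the pads) lies 5 mm behind it; z points along the fingers, y is the line along which they close (so a half turn about z gives the same grasp; the last joint's range is limited). The gripper opens to 88 mm and grips with 3 to 60 N. Pads are 18 mm wide; open, the fingers measure 123 mm over their backs; the gripper's body (75 mm by 187 mm) begins 45 mm behind the grasp point.
Start: joints at [-1.242, 0.536, -0.004, 1.538, 0.003, 1.067, -0.071], TCP at [0.25, 0.6, 0.217] pointing down, gripper open.
Joint ranges: [-2.7, 2.7], [-0.37, 2.16], [-1.27, 1.26], [0.24, 2.4], [-1.31, 4.45], [0.19, 1.91], [-2.76, 2.76]. Speed limits (rad/s): [2.39, 2.39, 3.14, 3.14, 3.14, 3.14, 3.14].

INTERFACE

Orientations are given as [roll, pitch, yaw] about the fixed x, y, z axes, in that order (R = Rz(yaw) Ry(pitch) Rx(roll)).
In Python, from bench import manip gives the robot as it stands. The module is installed in compiled form; this text tells all that it offers. Calls block until the motion is done:
- manip.movep(position, orientation): joint-space move of the TCP to a pose.
- manip.move_l(position, frame=None, rate=0.15): straight line of the TCP; frame=None keeps the orientation; rate is the mean speed in m/s.
- manip.set_joints(angles): joint-space move.
- manip.move_gripper(opening): finger opening in m; the grip force is fixed at half the most; returns when the fingers have stopped.
- manip.hold(seconds).
- manip.solve_ik(position, orientation): joint angles nearest the present ones, or None.
- manip.get_image(name): name is "scene" or "top" or "wrist"; returns a dict with "frame" (400x640x3 uint8, blue, green, red), "mtx" (3x3 intrinsics, pixels), "dist" ([k1, k2, p1, p2, k3] as OpenCV has them; the pictures are not rectified), "R" (3x3) and "t" (3): a world point X has camera coordinates R X + t. Camera axes: x right, y down, z forward; pixel columns grow to the right and rows downward; lengths in m; the calibration is good to about 2 mm. A picture is of the moment at which its call begins. There is no depth.
A pose or a line that the arm cannot do raises manip.Unreachable and nothing moves.
- manip.finish_job(): hands the job in; it is judged then, once.
Trained networks look in the newest picture that a camera, given by its name, has taken for a name from the list of things; names that differ only in an ending like _2 or _b are one class to them, and where a whole thing is asked for, a point or a joint stands for the part that bears it (a point fixed in the world has none). Each returns a list of dicts, best first, with "p" (0 to 1); they miss things now and then, are a little off and sometimes report something else, mostly with a low value. They report only what shows in the picture. A call takes as long as a camera call. They do not tell look-alikes from the thing itself.
- manip.look_for(camera, name): "location" ([x, y, z] in m, in world coordinates, good to about 4 mm: the middle of the surface that is visible of it).
- manip.landmark_of(camera, name): "location" ([x, y, z] in m, in world coordinates, good to about 4 mm: a listed point, or the origin of a listed thing).
Readings, each from a call of its own:
- manip.get_time_s(): time.
- manip.get_qpos(): joint angles.
- manip.get_qd(): joint speeds.
- manip.get_effort(): joint torques, N m.
- manip.get_position(): TCP position.
- manip.get_tcp_rot(): TCP orientation.
- manip.get_wrist_force(): force on the tool from outside, world axes, zero at the start.
- manip.get_wrist_torque(): the same for the moment, N m.
- manip.get_grip_width(): finger opening in m.
- manip.get_grasp_force(): force on a finger pad.
Only numpy, scipy, OpenCV 4.12 (cv2) and the standard library are available. Lean on these libraries where they do the work, as an engineer would, in place of code of your own. Each camera call takes 0.05 s, during which the arm holds its last target. There are 200 camera calls.

TASK

Change the capping machine over: take the bottle nest with the round pocket (not the square one), set its foot into the bayonet socket, press it gently against the spring without ramming it, and turn it clockwise about a quarter turn, without forcing it past the stop, so that it springs up and clicks locked. Let go of it, and leave the square nest where it stands.

Things in the scene. Friction and masses are not known exactly. Their poses are not given: they have to be found in the camera images.
- nest_round: The wanted nest: dark grey plastic cup on a foot, loose, about 0.22 kg, 60 mm tall, upright on the table. Origin: centre of its underside, z up. Foot: 39 mm across, 16 mm high. Cup: from 16 to 60 mm, 54 mm across outside, round pocket 42 mm across. Two upright grip ribs (7 mm wide, 3 mm proud) on its outside at its own +x and -x, above the lugs. The same after half a turn.
- lug (a point): Outer tip of one of the nest's two bayonet lugs, 27.5 mm along the nest's +x from its axis, 2.5 mm above its underside; the other lies straight across, at -x. Lugs: 5 mm high, 9 mm wide, at the very bottom of the foot, whose lower edge is bevelled 2.5 mm; their tops are 11 mm below the cup's shoulder.
- grip (a point): On the nest's axis, 42 mm above its underside: the height at which to hold the cup, by its round sides along the nest's y, clear of the ribs; the fingers then stay above the socket even when the nest is pressed right down.
- nest_square: The other nest, not wanted: the same foot and lugs under a square dark grey body 50 x 50 mm with a square pocket, 60 mm tall. Origin: centre of its underside. It stays where it stands (moved less than 20 mm).
- capper: Capping machine, fixed. Origin: on the table straight below the axis of the bayonet socket, z up. Socket: level steel ring, 80 mm across, hole 44 mm, flange 8 mm thick. Its pillar is set by hand and not read out: the rim is 92 to 122 mm above the table, to be found by touch. Base plate 240 x 560 mm, top at 32 mm. Tall head (0.58 m) 0.33 to 0.47 m away along its -y.
- slot (a point): Point below one of the two entry slots (the other lies straight across), 25 mm from the socket's axis, 75 degrees counter-clockwise from above from the machine's +x; 56 mm above the table. Slots: 15 mm wide, out to 30 mm from the axis. The lugs go down here (3 mm play each side). At a wrong angle they stand on the flange's top, 6.5 mm above the sprung plate, and nothing gives.
- notch (a point): Point below the locked place of a lug (the other lies straight across), 25 mm from the axis along the machine's +x; 56 mm above the table. With the lugs below the flange the nest turns clockwise from above 75 degrees from slot to here, end stop 5 degrees beyond. A 3.5 mm notch in the flange's underside is here: when let up, the spring lifts the lugs into it (the click) and it cannot turn back.
- plate (a joint): Sprung plate in the socket, 37 mm across, top 6.5 mm below the rim when free. Value: 0 up, in m as the foot presses it down. It takes 5 N to start, then 1.2 N per mm. About 0.003: nest locked. Over 0.0065 (13 N): lugs clear below the flange, free to turn. 0.0095 (16.5 N): the cup's shoulder lands on the rigid rim. Over 40 N in all on the socket (press plus both lugs at the stop) is too much.
Not all that is in view belongs to the job. Leave any green look-alike of the nest_round alone.

How it is judged:
By the outcome, as a careful person would: the job done as asked, in the order asked, and still so for the second after the job is handed in, with the robot touching nothing.
It also fails if it takes over 67 s, if anything falls off the work surface, if the arm or the gripper's body presses on something with over 40 N, if the wrist force passes 120 N, or if a joint passes its speed limit or range.

## Working session

There is one attempt and no reset: what is moved stays moved. The work goes in short steps, each a Python script; the robot and the scene stay as the last script left them, time stands still between calls to the robot, and variables do not carry over. Pictures are saved under pics/ and viewed, at most 14 in all, crops included, and the job is handed in when it is done.

```bash
mkdir -p pics; python3 - <<'E'
from bench import manip
import cv2,numpy as np
for c in("scene","top"):
    d=manip.get_image(c); cv2.imwrite(f"pics/{c}0.png",d["frame"])
    for n in("nest_round","nest_square","capper"):
        for k,f in(("lf",manip.look_for),("lm",manip.landmark_of)):
            print(c,n,k,[(np.round(r["location"],3).tolist(),round(r["p"],2)) for r in f(c,n)])
    for n in("lug","grip","slot","notch"):
        print(c,n,[(np.round(r["location"],3).tolist(),round(r["p"],2)) for r in manip.landmark_of(c,n)])
print(manip.get_time_s(),manip.get_tcp_rot())
E
```

```text
scene nest_round lf [([0.533, 0.174, 0.042], 0.73), ([0.591, 0.274, 0.047], 0.55)]
scene nest_round lm [([0.58, 0.274, 0.002], 0.86), ([0.519, 0.176, 0.001], 0.57)]
scene nest_square lf [([0.447, 0.27, 0.041], 0.86)]
scene nest_square lm [([0.437, 0.267, -0.003], 0.87)]
scene capper lf [([0.533, -0.259, 0.052], 0.92)]
scene capper lm []
scene lug [([0.578, 0.303, 0.003], 0.77), ([0.51, 0.201, 0.0], 0.58)]
scene grip [([0.583, 0.279, 0.043], 0.95), ([0.582, 0.274, 0.002], 0.62), ([0.521, 0.178, 0.045], 0.58)]
scene slot [([0.524, 0.046, 0.057], 0.9)]
scene notch []
top nest_round lf [([0.58, 0.274, 0.04], 0.98), ([0.522, 0.176, 0.028], 0.78)]
top nest_round lm [([0.58, 0.272, 0.002], 0.91), ([0.521, 0.177, 0.001], 0.77), ([0.44, 0.266, 0.002], 0.51)]
top nest_square lf [([0.437, 0.27, 0.034], 0.68)]
top nest_square lm [([0.438, 0.267, 0.001], 0.8)]
top capper lf [([0.499, -0.126, 0.031], 0.81)]
top capper lm [([0.518, 0.021, 0.001], 0.86)]
top lug [([0.507, 0.203, -0.001], 0.97), ([0.576, 0.306, 0.004], 0.77), ([0.436, 0.268, -0.002], 0.22)]
top grip [([0.52, 0.176, 0.042], 0.98), ([0.58, 0.275, 0.04], 0.61)]
top slot [([0.528, 0.043, 0.059], 0.58)]
top notch [([0.546, 0.02, 0.06], 0.74)]
1.1 [-3.14158056e+00  2.70619704e-05  2.74683910e+00]
```

View pics/scene0.png

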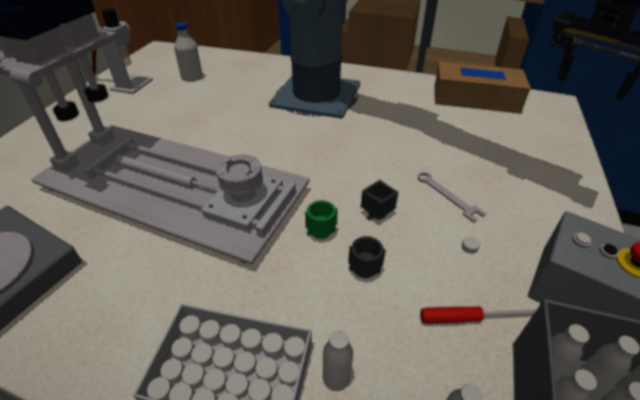

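View pics/top0.png

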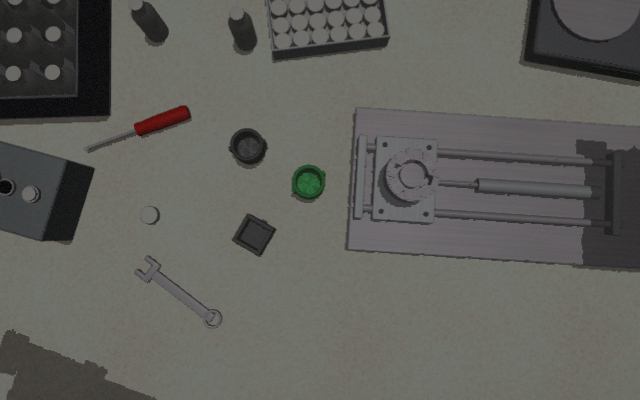

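The scene view shows the dark round nest at (366,256), its green look-alike at (321,218), the square nest at (379,199) and the socket at (240,170). The top view agrees: dark round nest at (248,146), socket at (408,175). Next I'll look closely with the wrist camera.

```bash
cat > h.py <<'E'
from bench import manip
import cv2,numpy as np
pi=np.pi
def look(c,names,fn):
    d=manip.get_image(c); cv2.imwrite(f"pics/{fn}.png",d["frame"])
    np.savez(f"pics/{fn}.npz",**d)
    for n in names:
        print(c,n,[(np.round(r["location"],4).tolist(),round(r["p"],2)) for r in manip.landmark_of(c,n)])
def rd(yaw): return [pi,0,np.radians(yaw)]
E
python3 - <<'E'
from h import *
for y in(97,72,-3,-83,-108,-183,-190):
    for p in([.58,.274,.3],[.518,.021,.3],[.518,.021,.12]):
        q=manip.solve_ik(p,rd(y)); print(y,p,None if q is None else np.round(q,2))
manip.movep([.518,.021,.30],rd(100)); print(manip.get_time_s())
look("wrist",["capper","slot","notch"],"w1")
manip.movep([.575,.25,.25],rd(97)); print(manip.get_time_s())
look("wrist",["nest_round","lug","grip"],"w2")
E
```

```text
97 [0.58, 0.274, 0.3] [-0.75  0.47  0.34  1.48 -0.16  1.22 -0.26]
97 [0.518, 0.021, 0.3] [-0.59  0.24  0.55  1.81 -0.14  1.13  0.13]
97 [0.518, 0.021, 0.12] [-0.46  0.48  0.43  1.98 -0.29  0.74  0.26]
72 [0.58, 0.274, 0.3] [-0.81  0.48  0.44  1.49 -0.21  1.22 -0.66]
72 [0.518, 0.021, 0.3] [-0.63  0.25  0.61  1.81 -0.16  1.13 -0.29]
72 [0.518, 0.021, 0.12] [-0.52  0.49  0.5   1.99 -0.34  0.74 -0.13]
-3 [0.58, 0.274, 0.3] [-0.98  0.53  0.7   1.5  -0.35  1.25 -1.85]
-3 [0.518, 0.021, 0.3] [-0.83  0.29  0.88  1.82 -0.25  1.14 -1.5 ]
-3 [0.518, 0.021, 0.12] [-0.66  0.54  0.69  1.99 -0.49  0.78 -1.3 ]
-83 [0.58, 0.274, 0.3] [-0.31  0.47 -0.29  1.45  0.14  1.24  2.64]
-83 [0.518, 0.021, 0.3] [-1.06  0.45  1.25  1.83 -0.46  1.2  -2.68]
-83 [0.518, 0.021, 0.12] [-0.9   0.74  1.09  2.   -0.83  0.94 -2.38]
-108 [0.58, 0.274, 0.3] [-0.37  0.46 -0.2   1.46  0.09  1.23  2.24]
-108 [0.518, 0.021, 0.3] [-0.24  0.22  0.13  1.79 -0.03  1.13  2.73]
-108 [0.518, 0.021, 0.12] [-0.04  0.45 -0.1   1.96  0.07  0.73  2.64]
-183 [0.58, 0.274, 0.3] [-0.56  0.45  0.06  1.47 -0.03  1.22  1.03]
-183 [0.518, 0.021, 0.3] [-0.44  0.23  0.38  1.8  -0.09  1.13  1.48]
-183 [0.518, 0.021, 0.12] [-0.27  0.45  0.18  1.97 -0.12  0.73  1.5 ]
-190 [0.58, 0.274, 0.3] [-0.57  0.45  0.08  1.47 -0.04  1.22  0.91]
-190 [0.518, 0.021, 0.3] [-0.46  0.23  0.39  1.8  -0.1   1.13  1.37]
-190 [0.518, 0.021, 0.12] [-0.29  0.46  0.21  1.97 -0.14  0.73  1.39]
3.3917
wrist capper [([0.5177, 0.0226, -0.0016], 0.91)]
wrist slot []
wrist notch [([0.5409, 0.0211, 0.0546], 0.71)]
4.5417
wrist nest_round [([0.5185, 0.1808, -0.0023], 0.69)]
wrist lug [([0.5048, 0.1998, 0.0059], 0.93), ([0.575, 0.3034, 0.0041], 0.55)]
wrist grip [([0.5814, 0.2735, 0.0448], 0.92), ([0.5143, 0.1783, 0.0437], 0.58)]
```

View pics/w1.png

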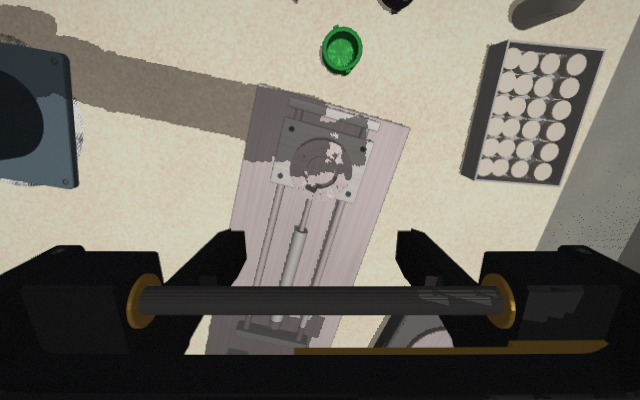

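View pics/w2.png

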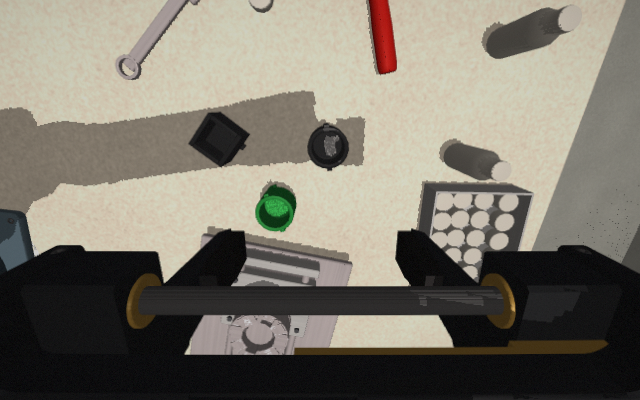

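```bash
python3 - <<'E'
import cv2,numpy as np
a=cv2.imread("pics/w2.png")[105:185,285:370]; b=cv2.imread("pics/w1.png")[110:205,265:375]; c=cv2.imread("pics/top0.png")[120:230,350:450]
f=lambda i,w:cv2.resize(np.clip(255*(i/255.)**.5,0,255).astype(np.uint8),(w,int(w*i.shape[0]/i.shape[1])),interpolation=cv2.INTER_CUBIC)
o=np.zeros((500,800,3),np.uint8)
A=f(a,340);B=f(b,440);C=np.zeros((1,1,3))
o[:A.shape[0],:340]=A;o[:B.shape[0],350:790]=B
cv2.imwrite("pics/comp.png",o[:400])
E
```

```text
(no output)
```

View pics/comp.png

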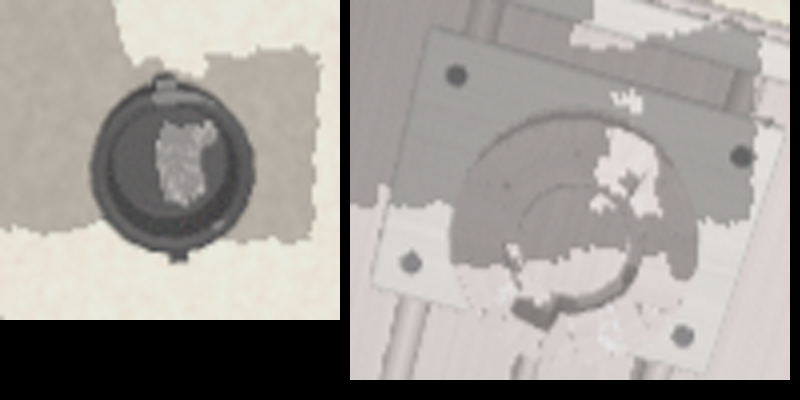

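The crop shows the nest's ribs at wrist pixels (326,125) and (329.5,169). The socket's slot is at (312,189), with the pedestal's four screws around it.

```bash
cat >> h.py <<'E'
def ray(d,px,z):
    n=cv2.undistortPoints(np.array([[px]],float),d["mtx"],d["dist"])[0,0]
    v=d["R"].T@np.array([n[0],n[1],1]); c=-d["R"].T@d["t"]
    return c+v*(z-c[2])/v[2]
def ang(v): return np.degrees(np.arctan2(v[1],v[0]))
E
python3 - <<'E'
from h import *
w1=np.load("pics/w1.npz");w2=np.load("pics/w2.npz")
print("cams",*[np.round(-w["R"].T@w["t"],3) for w in(w1,w2)])
a,b=[ray(w2,p,.06) for p in((326.2,125),(329.5,169.2))]; print("ribs",a,b,(a+b)/2,ang(a-b),np.linalg.norm(a-b))
# rim of the cup
l,r=[ray(w2,(285+x/4,105+165/4),.06) for x in(91,254)];print("cup LR",(l+r)/2,np.linalg.norm(l-r))
P=lambda x,y:(265+(x-350)/4,110+y/4)
for name,pts in(("screws",[(456,75),(741,156),(683,335),(411,262)]),("plate",[(430,28),(783,125),(705,372),(372,285)])):
    q=np.array([ray(w1,P(*p),.05) for p in pts]); print(name,q.mean(0),[round(ang(q[(i+1)%4]-q[i]),1) for i in range(4)],[round(np.linalg.norm(q[(i+1)%4]-q[i]),4) for i in range(4)])
for z in(.092,.107,.122):
    l,r=ray(w1,P(450,240),z),ray(w1,P(697,240),z); s=ray(w1,P(535,318),z); print(z,"rimmid",(l+r)/2,np.linalg.norm(l-r),"slot",s)
# top base plate edges
cv=cv2; 
t=manip.get_image("top"); np.savez("pics/top.npz",**t)
for n in("capper","slot","notch","grip","lug"): print(n,[(np.round(r["location"],4).tolist(),round(r["p"],2)) for r in manip.landmark_of("top",n)])
e=[ray(t,p,.032) for p in((357,108),(347,250),(620,121),(620,267))]
print("base",ang(e[0]-e[1]),ang(e[0]-e[2]),ang(e[1]-e[3]),np.linalg.norm(e[0]-e[1]))
E
```

```text
cams [0.504 0.098 0.466] [0.566 0.324 0.417]
ribs [0.5752523 0.3044876 0.06     ] [0.58659021 0.24904393 0.06      ] [0.58092125 0.27676576 0.06      ] 101.55731710485274 0.05659107062552625
cup LR [0.58100382 0.27852475 0.06      ] 0.052164146658298306
screws [0.5179689  0.02059174 0.05      ] [np.float64(-5.5), np.float64(-95.6), np.float64(174.6), np.float64(84.6)] [np.float64(0.1098), np.float64(0.0728), np.float64(0.1096), np.float64(0.0729)]
plate [0.51777277 0.02147707 0.05      ] [np.float64(-4.9), np.float64(-94.7), np.float64(174.8), np.float64(84.9)] [np.float64(0.1343), np.float64(0.1002), np.float64(0.135), np.float64(0.0995)]
0.092 rimmid [0.5184157  0.01793534 0.092     ] 0.08498976115515906 slot [ 0.5100088  -0.01195235  0.092     ]
0.107 rimmid [0.51784313 0.0211232  0.107     ] 0.08158483991060976 slot [ 0.50977303 -0.00756712  0.107     ]
0.122 rimmid [0.51727055 0.02431105 0.122     ] 0.07817991866606062 slot [ 0.50953726 -0.00318189  0.122     ]
capper [([0.5169, 0.026, 0.0004], 0.87), ([0.5429, 0.0216, 0.0586], 0.74)]
slot [([0.5283, 0.0449, 0.0573], 0.67)]
notch [([0.5417, 0.0239, 0.0569], 0.76)]
grip [([0.5267, 0.0457, 0.0583], 0.53), ([0.5164, 0.1762, 0.0399], 0.44), ([0.5188, 0.0292, -0.0015], 0.35)]
lug []
base -5.9974468881115355 85.6522414235067 84.7141158619559 0.23787526313634222
```

```bash
python3 - <<'E'
from h import *
T=manip.get_time_s
manip.movep([.5807,.2745,.12],rd(100))
manip.move_l([.5807,.2745,.037],rate=.1)
print(T(),manip.get_wrist_force())
manip.move_gripper(0.04)
print("w",manip.get_grip_width(),manip.get_grasp_force(),manip.get_wrist_force(),manip.get_wrist_torque())
manip.move_l([.5807,.2745,.20])
print(T(),manip.get_wrist_force(),manip.get_position())
look("wrist",["nest_round","lug","grip"],"w3")
manip.movep([.518,.0215,.200],rd(70))
manip.hold(.2)
print(T(),manip.get_wrist_force(),manip.get_wrist_torque(),manip.get_position(),manip.get_grip_width())
look("top",["nest_round","lug","grip"],"t3")
look("scene",["nest_round","lug","grip"],"s3")
look("wrist",["nest_round","lug","grip"],"w4")
E
```

```text
6.6167 [-0.09100043  0.19643401 -0.05943208]
w 0.03995296150006868 4.054668098295906 [ 1.25564532 -0.04092685  6.14901394] [-0.01182887 -0.14773599  0.04547401]
8.6833 [ 0.19316955  0.08409725 -0.12239461] [0.57995043 0.27426635 0.19885694]
wrist nest_round [([0.5833, 0.2758, 0.0017], 0.73), ([0.52, 0.1779, 0.0006], 0.65), ([0.5745, 0.3028, 0.0031], 0.25)]
wrist lug [([0.5038, 0.1999, 0.0059], 0.75), ([0.5716, 0.3041, 0.0064], 0.73)]
wrist grip [([0.5817, 0.2717, 0.0428], 0.95), ([0.5173, 0.1777, 0.0394], 0.56)]
10.1 [0.2400383  0.68166067 0.01545896] [-0.10134658  0.16247019 -0.00385788] [0.51851409 0.02296484 0.19988291] 0.0401070463011324
top nest_round [([0.5172, 0.1802, 0.0027], 0.82), ([0.5776, 0.2732, 0.0024], 0.56)]
top lug [([0.508, 0.2023, -0.0029], 0.95), ([0.5763, 0.3048, 0.0047], 0.76)]
top grip [([0.5159, 0.1733, 0.0439], 0.92), ([0.5837, 0.2741, 0.0396], 0.57)]
scene nest_round [([0.5192, 0.1755, -0.0018], 0.91), ([0.5836, 0.2747, 0.0018], 0.75), ([0.5179, 0.025, -0.0007], 0.43)]
scene lug [([0.5792, 0.304, 0.0005], 0.7)]
scene grip [([0.5235, 0.1782, 0.0442], 0.77), ([0.5858, 0.2757, 0.0443], 0.67)]
wrist nest_round [([0.518, 0.1792, -0.0003], 0.7)]
wrist lug [([0.5084, 0.1988, 0.0006], 0.84)]
wrist grip [([0.5176, 0.1782, 0.0422], 0.91)]
```

View pics/w4.png

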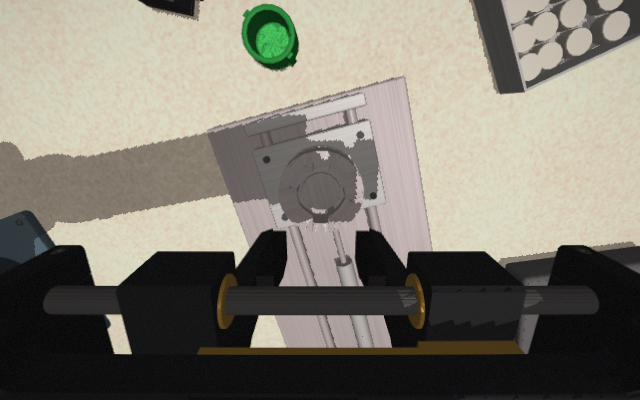

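View pics/w3.png

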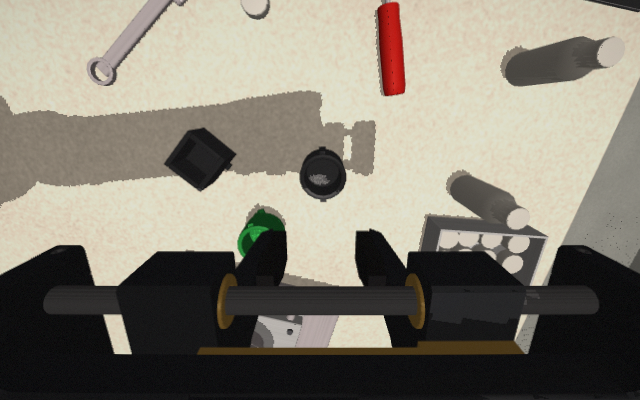

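```bash
python3 - <<'E'
from h import *
manip.move_gripper(0.088)
print(manip.get_grip_width(),manip.get_time_s(),manip.get_grasp_force())
E
```

```text
0.08789001574383878 11.5333 0.0
```

```bash
python3 - <<'E'
from h import *
T=manip.get_time_s
manip.movep([.5812,.2745,.12],rd(100))
manip.move_l([.5812,.2745,.037],rate=.1)
print(T(),manip.get_position(),manip.get_tcp_rot(),manip.get_wrist_force())
look("wrist",[],"w5a")
manip.move_gripper(0.058)
print("w",manip.get_grip_width(),manip.get_grasp_force(),manip.get_wrist_force(),manip.get_wrist_torque())
look("wrist",[],"w5")
for g in(.054,.052,.050):
    manip.move_gripper(g)
    print("w",T(),manip.get_grip_width(),manip.get_grasp_force(),manip.get_wrist_force(),manip.get_position())
    if manip.get_grasp_force()>1: break
look("wrist",[],"w6")
cv2.imwrite("pics/c5.png",np.hstack([cv2.imread(f"pics/{n}.png")[150:300,200:440] for n in("w5a","w5","w6")]))
E
```

```text
13.575 [0.58178556 0.27468591 0.03761114] [ 3.14047125e+00 -2.91650060e-04  1.74524574e+00] [-0.85906611 -0.3844194   0.38109502]
w 0.05772813918149868 0.0 [-0.98406575  0.29719481  0.15636404] [-0.04664593  0.01490345 -0.05263453]
w 14.5583 0.05418836284696629 3.0594100523740053 [ 1.51559377  0.62382235 -0.48928435] [0.58152394 0.27454188 0.03709868]
```

View pics/c5.png

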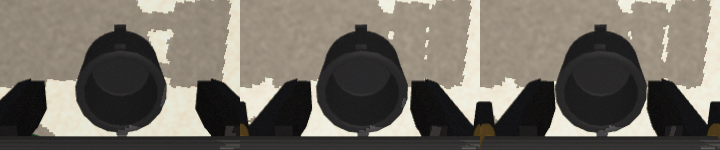

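The three frames show the cup centred between the pads, with its ribs in line with the tool's x axis at column 320. Contact comes at 54 mm. I'll tighten in small steps and watch the force.

```bash
python3 - <<'E'
from h import *
T=manip.get_time_s
for g in(.053,.052,.051,.05,.048):
    manip.move_gripper(g)
    f=manip.get_grasp_force()
    print(g,T(),manip.get_grip_width(),f,np.round(manip.get_wrist_force(),2),np.round(manip.get_position(),4))
    if f>25 or manip.get_grip_width()<.0525: break
look("wrist",[],"w7")
E
```

```text
0.053 14.825 0.05295768610479578 9.096256708726287 [ 1.76 -0.88  0.24] [0.5815 0.2746 0.0371]
0.052 15.0417 0.05198480738832916 17.92328498326242 [1.82 0.02 0.43] [0.5815 0.2745 0.0371]
```

```bash
python3 - <<'E'
from h import *
T=manip.get_time_s
for g in(.0514,.0509):
    manip.move_gripper(g)
    print(g,T(),manip.get_grip_width(),manip.get_grasp_force(),np.round(manip.get_position(),4))
manip.move_l([.5812,.2745,.15])
print(T(),manip.get_grip_width(),manip.get_grasp_force(),manip.get_wrist_force(),manip.get_position())
look("wrist",[],"w8")
cv2.imwrite("pics/c8.png",np.hstack([cv2.imread(f"pics/{n}.png")[130:300,200:440] for n in("w6","w7","w8")]))
E
```

```text
0.0514 15.3083 0.051723415322842255 24.444403499364853 [0.5814 0.2746 0.0371]
0.0509 15.525 0.05142444894680192 30.004380717873573 [0.5813 0.2745 0.0371]
16.425 0.051302277931097616 29.87037342041731 [-0.62492191  0.03482327 -2.90593548] [0.58019462 0.27422459 0.14886702]
```

View pics/c8.png

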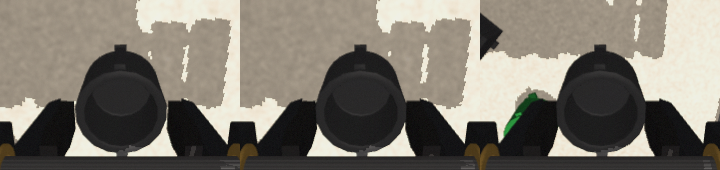

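The nest is held at 30 N and lifted, with its rib still centred in the picture. Next I check its offset in the hand, then feel downwards over the socket.

```bash
cat >> h.py <<'E'
def st(tag=""):
    f=manip.get_wrist_force();m=manip.get_wrist_torque();p=manip.get_position()
    print(tag,round(manip.get_time_s(),2),"p",np.round(p*1e3,1),"F",np.round(f,1),"M",np.round(m,2),"g",round(manip.get_grip_width()*1e3,2)); return f,m,p
E
python3 - <<'E'
from h import *
d=np.load("pics/w8.npz"); p=np.array([.5802,.27422,.14887])
for r in(200,239,241,283): print(r,(ray(d,(320.5,r),p[2]+.023)-p)[:2])
manip.movep([.518,.0215,.17],rd(70)); manip.hold(.3)
st(); print(manip.get_tcp_rot())
manip.move_l([.518,.0215,.163],rate=.05)
f0,_,_=st()
z=.163
while z>.120:
    z-=.001; manip.move_l([.518,.0215,z],rate=.02)
    f=manip.get_wrist_force()
    if f[2]-f0[2]>4: break
st(f"cmd {z:.4f}"); manip.hold(.2); st()
E
```

```text
200 [-0.0056326  0.0282426]
239 [-0.00157283  0.00515133]
241 [-0.00135452  0.00390963]
283 [ 0.00348357 -0.02360882]
 17.8 p [518.2  22.4 169.8] F [-0.7 -0.3 -1.7] M [-0.06  0.11 -0.05] g 51.27
[-3.14148572e+00  1.18265573e-04  1.22341703e+00]
 18.09 p [517.6  21.5 162.5] F [-0.4  0.4 -1.7] M [-0.1   0.04  0.05] g 51.32
cmd 0.1490 21.59 p [518.3  21.5 149.3] F [-0.6  0.2  2.9] M [-0.04  0.25 -0.04] g 51.09
 21.79 p [518.2  21.5 149.2] F [0.2 0.3 2.7] M [-0.03  0.25 -0.  ] g 51.05
```

```bash
python3 - <<'E'
from h import *
x,y=.518,.0215
def go(x,y,z): manip.move_l([x,y,z],rate=.03)
fz0=-1.8
for dx,dy in((0,0),(.0015,0),(.003,0)):
    z=.149; go(x+dx,y+dy,z)
    while z>.140:
        z-=.0005; go(x+dx,y+dy,z)
        f=manip.get_wrist_force()
        if f[2]-fz0>9: break
    f,m,p=st(f"d {dx} {dy} cmd {z:.4f}")
    if z<.1455: break
    go(x+dx,y+dy,.1495)
E
```

```text
d 0 0 cmd 0.1465 23.29 p [518.2  21.5 146.7] F [-0.  -0.2  7.5] M [-0.04  0.15 -0.02] g 51.5
d 0.0015 0 cmd 0.1460 25.29 p [519.3  21.5 146.1] F [-4.3  0.3  7.4] M [0.06 1.36 0.06] g 51.33
d 0.003 0 cmd 0.1470 26.81 p [520.6  21.5 147. ] F [-5.2  0.2  7.4] M [-0.06  1.39  0.02] g 51.86
```

Pressing gives about 5 N and then a soft spring rate, and side forces appear when I shift +x. That means the foot is in the socket and on the sprung plate. I'll press on, centred.

```bash
python3 - <<'E'
from h import *
x,y=.518,.0215
def go(x,y,z): manip.move_l([x,y,z],rate=.03)
fz0=-1.8
go(x,y,.148)
z=.148
while z>.136:
    z-=.0006; go(x,y,z)
    f=manip.get_wrist_force(); print(round(z*1e3,1),round(manip.get_position()[2]*1e3,1),np.round(f-[0,0,fz0],1))
    if f[2]-fz0>14.6: break
st(); manip.hold(.15); st()
E
```

```text
147.4 148.0 [ 3.4 -1.5  6. ]
146.8 147.4 [ 4.1 -1.1  8.1]
146.2 146.9 [ 3.9 -0.5  8.3]
145.6 146.3 [ 4.1 -1.7  8.5]
145.0 145.8 [ 3.6 -1.   7.8]
144.4 145.2 [ 3.6 -1.4  9.1]
143.8 144.7 [ 3.3 -0.9  9.9]
143.2 144.2 [ 3.3 -0.7 11.1]
142.6 143.6 [ 3.4 -1.  13. ]
142.0 143.1 [ 3.6 -0.9 12.4]
141.4 142.5 [ 2.5 -0.7 12.9]
140.8 142.0 [ 2.6 -0.7 14. ]
140.2 141.5 [ 2.4  0.  14.5]
139.6 140.9 [ 2.3 -0.6 14.4]
139.0 140.5 [ 1.9 -1.2 16.6]
 31.07 p [519.9  21.4 140.5] F [ 1.9 -1.2 14.8] M [-0.25 -0.28 -0.03] g 51.55
 31.22 p [520.   21.4 140.5] F [ 0.7 -1.1 15.3] M [-0.27 -0.3   0.02] g 51.55
```

```bash
python3 - <<'E'
from h import *
x,y,z=.519,.0215,.1393
manip.move_l([x,y,z],rate=.03); st("pre")
for a in range(65,-6,-5):
    manip.movep([x,y,z],rd(a))
    f,m,p=st(a)
    if abs(m[2])>.35 or f[2]>20 or np.hypot(f[0],f[1])>12: print("STOP"); break
print(np.degrees(manip.get_tcp_rot()[2]))
E
```

```text
pre 31.47 p [520.1  21.4 140.5] F [-0.2 -0.7 13.8] M [-0.26  0.06  0.02] g 51.66
65 31.72 p [519.9  21.4 140.4] F [ 0.2 -1.  15.4] M [-0.25  0.19 -0.09] g 51.59
60 31.97 p [519.8  21.4 140.4] F [-0.7 -0.6 15.1] M [-0.18  0.19 -0.04] g 51.62
55 32.22 p [519.7  21.5 140.4] F [-1.3 -1.5 15.8] M [-0.12  0.33 -0.11] g 51.35
50 32.47 p [519.6  21.5 140.4] F [-1.3  0.  15. ] M [-0.08  0.42 -0.1 ] g 51.7
45 32.72 p [519.6  21.5 140.4] F [-1.1 -0.8 15.2] M [-0.09  0.4  -0.05] g 51.67
40 32.97 p [519.6  21.5 140.4] F [-0.8 -0.6 15.8] M [-0.1   0.37 -0.07] g 51.3
35 33.22 p [519.4  21.6 140.4] F [-1.8 -0.7 17.5] M [-0.05  0.49 -0.05] g 51.6
30 33.47 p [519.3  21.8 140.4] F [-1.7 -0.8 17.5] M [ 0.11  0.59 -0.02] g 51.27
25 33.72 p [519.4  21.8 140.4] F [-1.4  0.7 17.5] M [ 0.2   0.64 -0.03] g 51.13
20 33.97 p [519.3  21.9 140.4] F [-2.3  0.5 18.1] M [ 0.26  0.62 -0.03] g 51.57
15 34.22 p [519.2  22.1 140.3] F [-2.3  0.4 18.5] M [ 0.31  0.68 -0.1 ] g 51.92
10 34.47 p [519.2  22.2 140.3] F [-2.8  1.4 18.6] M [ 0.34  0.72 -0.02] g 51.71
5 34.72 p [519.3  22.2 140.3] F [-2.3  1.1 18.9] M [ 0.45  0.68 -0.04] g 51.63
0 34.97 p [519.3  22.3 140.4] F [-1.9  2.2 18.4] M [ 0.5   0.68 -0.03] g 51.8
-5 35.22 p [519.4  22.4 140.4] F [-3.3  2.2 18.8] M [ 0.54  0.67 -0.04] g 51.35
-5.017889070504124
```

```bash
python3 - <<'E'
from h import *
x,y,z=.519,.0218,.1398
look("wrist",[],"w9")
for a in np.arange(-6.5,-16,-1.5):
    manip.movep([x,y,z],rd(a))
    f,m,p=st(a)
    if abs(m[2])>.2: print("STOP"); break
cv2.imwrite("pics/c9.png",cv2.resize(cv2.imread("pics/w9.png")[110:300,180:460],None,fx=2,fy=2))
E
```

```text
-6.5 35.52 p [519.3  22.4 140.6] F [-1.1  1.3 12.8] M [0.32 0.36 0.07] g 51.6
-8.0 35.77 p [519.3  22.4 140.5] F [-0.3  0.3 13. ] M [0.36 0.29 0.07] g 51.75
-9.5 36.02 p [519.3  22.4 140.5] F [-0.8  1.2 13.9] M [0.21 0.33 0.07] g 51.31
-11.0 36.27 p [519.3  22.2 140.5] F [-0.8  0.9 14.7] M [0.2  0.33 0.24] g 51.56
STOP
```

View pics/c9.png

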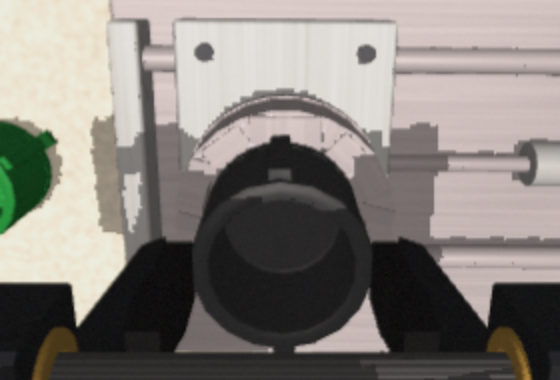

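The rib still lines up with the tool, so the nest turned with the hand. The stop shows at about -10.5°, as expected. I'll back off to the notch angle, let up, and check that it is locked.

```bash
python3 - <<'E'
from h import *
x,y,z=.5192,.0222,.1398
manip.movep([x,y,z],rd(-8)); manip.movep([x,y,z],rd(-5.5)); st("back")
for i in range(16):
    z+=.0006; manip.move_l([x,y,z],rate=.03); f=manip.get_wrist_force(); print(round(z*1e3,1),round(manip.get_position()[2]*1e3,1),np.round(f,1))
    if f[2]<-5: break
st()
# turn-back test, gentle
for a in(-4,-2.5,-1,.5,2):
    manip.movep([x,y,z],rd(a)); f,m,p=st(a)
    if abs(m[2])>.15: break
E
```

```text
back 36.77 p [519.4  22.1 140.5] F [-0.8 -0.5 13.5] M [ 0.01  0.37 -0.01] g 51.5
140.4 141.0 [-1.4 -0.7 13.2]
141.0 141.6 [-0.3 -0.8 12.1]
141.6 142.1 [-1.  -0.1 12.1]
142.2 142.7 [ 0.2 -0.1 10.4]
142.8 143.2 [ 0.3 -1.5 10. ]
143.4 143.8 [ 0.1 -1.1  9.5]
144.0 144.3 [ 0.5 -0.5  9.4]
144.6 144.9 [ 1.  -0.6  8.2]
145.2 145.4 [1.4 0.1 7.6]
145.8 145.9 [ 1.3 -0.2  6.7]
146.4 146.5 [-0.3 -0.7  7.3]
147.0 147.0 [ 1.2 -0.4  6.2]
147.6 147.3 [ 4.1 -0.9 -1.7]
148.2 148.0 [-2.1 -1.3  2.9]
148.8 148.6 [-1.7 -1.   1.5]
149.4 149.2 [-1.4 -0.9 -1. ]
 40.77 p [518.9  22.1 149.2] F [-1.4 -0.9 -1. ] M [-0.35  0.36 -0.  ] g 50.88
-4 41.02 p [519.   22.1 149.3] F [-1.3 -1.8 -0.7] M [-0.28  0.43  0.  ] g 50.81
-2.5 41.27 p [519.8  22.7 149.6] F [ 0.4 -0.2 -0.2] M [ 0.    0.14 -0.06] g 51.02
-1 41.52 p [519.5  22.5 149.5] F [-0.4 -1.  -0.9] M [ 0.01  0.16 -0.02] g 50.63
0.5 41.77 p [519.3  22.3 149.5] F [ 0.3 -0.7  0.5] M [-0.01  0.17  0.01] g 50.89
2 42.02 p [519.2  22.2 149.4] F [-0.8 -0.1  1.2] M [ 0.01  0.19 -0.02] g 50.61
```

```bash
python3 - <<'E'
from h import *
print(manip.get_grasp_force())
look("wrist",["nest_round","grip","lug"],"w10"); look("scene",["nest_round","grip","lug"],"s10")
a=cv2.resize(cv2.imread("pics/w10.png")[110:300,180:460],None,fx=1.4,fy=1.4)
b=cv2.imread("pics/s10.png")[110:230,180:330]; b=cv2.resize(b,(int(150*266/120),266),interpolation=cv2.INTER_CUBIC)
cv2.imwrite("pics/c10.png",np.clip(255*(np.hstack([a,b])/255.)**.6,0,255).astype(np.uint8))
E
```

```text
0.3619209462328743
wrist nest_round [([0.5251, 0.025, 0.1132], 0.65), ([0.5209, 0.0196, 0.153], 0.58), ([0.5185, 0.1811, -0.0021], 0.55)]
wrist grip [([0.5222, 0.0196, 0.1539], 0.87), ([0.5189, 0.1796, 0.0426], 0.72)]
wrist lug [([0.544, 0.0215, 0.1158], 0.81), ([0.5043, 0.202, 0.0027], 0.78)]
scene nest_round [([0.5221, 0.021, 0.115], 0.87), ([0.5214, 0.1733, -0.0017], 0.79)]
scene grip [([0.5235, 0.0258, 0.1516], 0.9), ([0.5222, 0.1784, 0.0442], 0.58), ([0.5187, 0.0213, -0.0011], 0.43)]
scene lug [([0.509, 0.2011, 0.0008], 0.97), ([0.5529, 0.02, 0.1127], 0.65)]
```

View pics/c10.png

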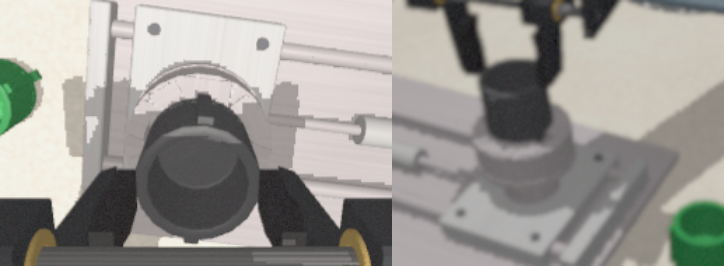

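Grasp force has fallen to about 0, so the fingers slid off during the let-up, which is what a locked nest would do to them. I'll open, then regrip lightly and test for the lock by lifting and turning.

```bash
python3 - <<'E'
from h import *
x,y=.5192,.0222
manip.move_gripper(.075); st("open")
d=manip.get_image("wrist"); cv2.imwrite("pics/w11.png",d["frame"])
manip.movep([x,y,.1475],rd(-5)); f0,m0,_=st("free")
for g in(.056,.0535,.0525,.0518):
    manip.move_gripper(g); print(g,manip.get_grip_width(),manip.get_grasp_force())
f1,m1,_=st("grip")
for a in(-3,-1,1,3):   # counter-clockwise: should be blocked
    manip.movep([x,y,.1475],rd(a)); f,m,p=st(a); print(manip.get_grasp_force())
    if abs(m[2]-m1[2])>.15: print("BLOCKED");break
E
```

```text
open 42.95 p [519.2  22.2 149.4] F [-0.3 -0.2  0.2] M [-0.03  0.14 -0.01] g 75.2
free 43.25 p [519.1  22.2 147.4] F [ 0.4  0.5 -0.8] M [ 0.01  0.14 -0.  ] g 75.28
0.056 0.055989459443950486 0.0
0.0535 0.053621683698473865 5.105651845224202
0.0525 0.052739376402735974 11.822898471727967
0.0518 0.05170868121183527 17.95282398350537
grip 44.4 p [519.2  22.2 147.5] F [ 0.2 -0.1  0.3] M [-0.12  0.19 -0.03] g 51.71
-3 44.65 p [519.2  22.1 147.5] F [-0.1 -0.2 -0.2] M [-0.09  0.21 -0.05] g 51.97
17.960259318351746
-1 44.9 p [519.2  21.7 147.5] F [-0.4 -2.2  0.7] M [-0.39  0.18 -0.17] g 52.03
17.93933093547821
1 45.15 p [519.2  21.6 147.5] F [ 0.2 -2.5  0.7] M [-0.74  0.17 -0.62] g 52.01
17.90718692354858
BLOCKED
```

Turning back is blocked with 0.6 Nm. I'll relax, do a brief pull-up test, then let go and retreat.

```bash
python3 - <<'E'
from h import *
x,y=.5192,.0222
manip.movep([x,y,.1475],rd(-3)); st("relax")
for z in(.1481,.1487,.1493):
    manip.move_l([x,y,z],rate=.03); f,_,_=st(z)
    if f[2]<-6: break
manip.move_l([x,y,.1475],rate=.03); st("back")
manip.move_gripper(.085); st("open")
manip.move_l([x,y,.30],rate=.15)
look("scene",["nest_round","lug"],"s12")
look("wrist",["nest_round","lug","nest_square"],"w12"); st("up")
a=cv2.resize(cv2.imread("pics/w12.png")[60:260,200:440],None,fx=1.6,fy=1.6)
b=cv2.imread("pics/s12.png")[110:230,180:330]; b=cv2.resize(b,(400,320),interpolation=cv2.INTER_CUBIC)
cv2.imwrite("pics/c12.png",np.clip(255*(np.hstack([a,b])/255.)**.6,0,255).astype(np.uint8))
E
```

```text
relax 45.4 p [519.2  22.1 147.5] F [-0.9 -3.6  1.8] M [-0.65  0.25 -0.13] g 51.86
0.1481 45.65 p [519.1  22.2 147.8] F [ 0.8 -3.1 -5.6] M [-0.75 -0.14 -0.08] g 52.02
0.1487 45.9 p [519.   22.5 148.8] F [ 0.1 -2.1 -1.7] M [-0.37  0.32 -0.  ] g 51.75
0.1493 46.15 p [519.6  22.8 149.5] F [-0.4  0.2 -0.4] M [-0.01  0.18 -0.02] g 51.8
back 46.4 p [520.1  22.3 148.1] F [-1.1 -0.6  7.9] M [-0.11  0.41 -0.02] g 51.58
open 47.05 p [519.1  22.2 147.4] F [ 0.9 -0.2 -0.5] M [-0.03  0.15  0.02] g 84.94
scene nest_round [([0.5193, 0.0213, 0.1157], 0.72), ([0.5195, 0.1741, 0.0012], 0.7)]
scene lug [([0.5074, 0.2013, -0.0013], 0.68), ([0.5508, 0.0224, 0.1136], 0.66)]
wrist nest_round [([0.5226, 0.0237, 0.1122], 0.64), ([0.5161, 0.182, -0.0005], 0.58)]
wrist lug [([0.5069, 0.2012, 0.0042], 0.74)]
wrist nest_square [([0.4346, 0.27, 0.0007], 0.55)]
up 48.57 p [519.1  22.1 299.8] F [-0.4 -0.1  0.3] M [ 0.02  0.16 -0.01] g 85.45
```

View pics/c12.png

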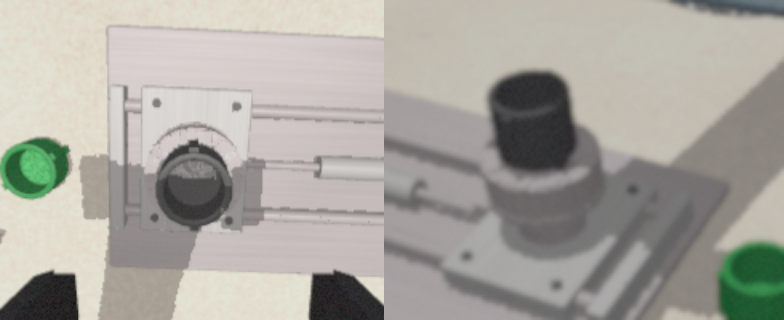

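Both views show the nest upright and centred in the socket, gripper clear. The pull test gave an odd force jump, so I'll confirm the lock once more by turning.

```bash
python3 - <<'E'
from h import *
x,y,z=.5192,.0222,.146
manip.move_l([x,y,z],rate=.25)
for g in(.055,.052):
    manip.move_gripper(g); print(g,manip.get_grasp_force())
f1,m1,_=st("grip")
for a in(-1,1,3,5):
    manip.movep([x,y,z],rd(a)); f,m,p=st(a)
    if abs(m[2]-m1[2])>.3: print("BLOCKED");break
print(manip.get_grasp_force())
manip.movep([x,y,z],rd(-3)); st("relax")
manip.move_gripper(.085)
manip.move_l([x,y,.30],rate=.2); st("up")
E
```

```text
0.055 0.5367609928362072
0.052 24.797133710235357
grip 50.19 p [519.4  21.8 146.2] F [ 0.7 -3.3  3.4] M [-0.56  0.18  0.06] g 52.33
-1 50.44 p [519.4  21.7 146.2] F [ 1.2 -2.7  3.1] M [-0.78  0.07 -0.07] g 52.38
1 50.69 p [519.4  21.6 146.2] F [ 0.2 -3.4  3.7] M [-1.02  0.02 -0.62] g 51.99
BLOCKED
24.889841303229332
relax 50.94 p [519.3  22.2 146.1] F [-0.4 -3.6  5.6] M [-0.77  0.15 -0.07] g 52.47
up 52.5 p [518.5  22.4 299. ] F [ 0.4 -0.4 -0.4] M [-0.04  0.12  0.03] g 85.23
```

```bash
python3 -c "
from h import *
print(manip.finish_job(),manip.get_time_s())"
```

```text
the job is handed in; nothing more can be done
the job is handed in; nothing more can be done
```

The round nest is in the bayonet socket, released, and the job is handed in at about 52 s; turning it back was blocked twice at the same angle, so I take it as locked, though the click was never measured directly and an upward pull test was inconclusive.

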